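# Clear the print table: sort gears, couplings and the waste test tower

## Task

Sort the loose printed parts: set the two gears in the tray that carries the sample gear and the two hose couplings in the tray that carries the sample coupling, one part to a bay, each flat on the bay's floor and upright as it stood (gear hub up, coupling on its flange). Push the waste test tower through the sprung flap on top of the scrap bin so that it drops inside. Leave the glue bottle that stands among the parts undisturbed, and let everything go so that it is at rest.

Things in the scene. Friction and masses are not known exactly. Their poses are not given: they have to be found in the camera images.
- gear_a_mid (a point): one of two like grey printed gears, loose, lying hub up: toothed disc 62 mm over the teeth, 12 mm thick; round hub 26 mm across rising 26 mm above it (38 mm high in all), dark bore mark on top. About 40 g; can be pinched by the hub from above. Point: on its axis, half-way up (19 mm above its underside); z up along the axis
- gear_b_mid (a point): one of two like grey printed gears, loose, lying hub up: toothed disc 62 mm over the teeth, 12 mm thick; round hub 26 mm across rising 26 mm above it (38 mm high in all), dark bore mark on top. About 40 g; can be pinched by the hub from above. Point: on its axis, half-way up (19 mm above its underside); z up along the axis
- coupling_a_mid (a point): one of two like grey printed hose couplings, loose, standing on its round flange (54 mm across, 6 mm thick); barrel 34 mm across (two thin 37 mm rings below 23 mm height), 60 mm high in all, dark bore mark on top. About 45 g; can be pinched by the barrel from above. Point: on its axis, half-way up (30 mm above its underside); z up along the axis
- coupling_b_mid (a point): one of two like grey printed hose couplings, loose, standing on its round flange (54 mm across, 6 mm thick); barrel 34 mm across (two thin 37 mm rings below 23 mm height), 60 mm high in all, dark bore mark on top. About 45 g; can be pinched by the barrel from above. Point: on its axis, half-way up (30 mm above its underside); z up along the axis
- tower_mid (a point): grey 3D-printed printer test tower, waste: upright square column 30 by 30 mm (thin visible lines stand out under 1 mm), 65 mm high, five tiers with small dark windows. Loose, about 55 g. The point is at its centre, half-way up (32.5 mm above its underside); x and y are square to its sides, z up
- gear_tray: black tray for gears, fixed: 95 (x) by 185 (y) mm outside, walls 18 high and 5 thick, floor 5 thick. A divider makes two bays, 85 by 85 inside, centred 45 mm either side of the origin along the tray's y. A sample gear, glued for good on a ledge outside the +x wall (at x = 82.5 mm, top 43 mm high), shows its kind. Origin: underside, centre of the two bays together; z up
- coupling_tray: black tray for couplings, fixed: 95 (x) by 185 (y) mm outside, walls 18 high and 5 thick, floor 5 thick. A divider makes two bays, 85 by 85 inside, centred 45 mm either side of the origin along the tray's y. A sample coupling, glued for good on a ledge outside the +x wall (at x = 82.5 mm, top 65 mm high), shows its kind. Origin: underside, centre of the two bays together; z up
- bin: white scrap bin, fixed, 130 by 130, 171 mm high; black rim round a top opening of 90 (x) by 100 (y) mm, filled by a thin aluminium flap flush with it, hinged on the opening's +x edge, swinging down into the bin to 86 degrees. A weak spring shuts it: the tower pushed down opens it with under 1 N and, let go, falls past it to the floor inside. Origin: centre of the underside; z up
- glue_mid (a point): small white glue bottle with a red cap, standing among the parts, 34 mm across, 80 mm high, loose, 90 g; not to be disturbed. The point is at its centre, half-way up (40 mm above the table)

How it is judged (in metres and radians):
At the end, for the whole second after the job is handed in: Gears hub up in the gear tray, couplings on their flanges in the coupling tray (tilt under 0.15 rad), one flat on the floor of each bay (within 6 mm of it; centre within 32 mm of the tray's long middle line, 80 mm along it); tower inside the bin, centre below 85 mm; all at rest and let go (x of gear_a_mid in the frame of gear_tray between -0.032 and 0.032 m and y of gear_a_mid in the frame of gear_tray between -0.08 and 0.08 m and z of gear_a_mid in the frame of gear_tray between 0 and 0.03 m and angle between each of gear_a_mid, gear_b_mid, coupling_a_mid, coupling_b_mid's own z axis and vertical below 0.15 rad and x of gear_b_mid in the frame of gear_tray between -0.032 and 0.032 m and y of gear_b_mid in the frame of gear_tray between -0.08 and 0.08 m and z of gear_b_mid in the frame of gear_tray between 0 and 0.03 m and x of coupling_a_mid in the frame of coupling_tray between -0.032 and 0.032 m and y of coupling_a_mid in the frame of coupling_tray between -0.08 and 0.08 m and z of coupling_a_mid in the frame of coupling_tray between 0 and 0.041 m and x of coupling_b_mid in the frame of coupling_tray between -0.032 and 0.032 m and y of coupling_b_mid in the frame of coupling_tray between -0.08 and 0.08 m and z of coupling_b_mid in the frame of coupling_tray between 0 and 0.041 m and x of tower_mid in the frame of bin between -0.06 and 0.06 m and y of tower_mid in the frame of bin between -0.06 and 0.06 m and z of tower_mid in the frame of bin between 0 and 0.085 m and linear speed of each of gear_a, gear_b, coupling_a, coupling_b, tower below 0.02 m/s); the robot touches nothing.
It fails at once if the glue bottle is tipped (over 0.3 rad) or shifted by more than 25 mm (angle between glue_mid's own z axis and vertical above 0.3 rad or distance of glue_mid from where it was at the start of the episode above 0.025 m).
It also fails if it takes over 144 s, if anything falls off the work surface, if the arm or the gripper's body presses on something with over 40 N, if the wrist force passes 120 N, or if a joint passes its speed limit or range.

## Robot

A 6-joint arm with a two-finger parallel gripper is mounted at the origin on the work surface. World frame = base frame: x ahead of the robot, y to its left, z up, the work surface at z = 0. Lengths are in mm, angles in rad, forces in N, time in s.
With the tool pointing down it reaches from about 300 to 875 mm from the base axis. Payload 6.4 kg.
Tool frame: the origin (TCP) lies midway between the tips of the shut fingers; the grasp point (between the pads) lies 19 mm behind it; z points along the fingers, y is the line along which they close (so a half turn about z gives the same grasp; the last joint's range is limited). The gripper opens to 88 mm and grips with 3 to 60 N. Pads are 18 mm wide; open, the fingers measure 123 mm over their backs; the gripper's body (75 mm by 187 mm) begins 45 mm behind the grasp point.
Start: joints at [-1.362, 0.181, 1.607, -0, 1.354, -0.206], TCP at [231.746, -526.246, 238.714] pointing down, gripper open.
Joint ranges: [-2.99, 2.99], [-0.89, 2.07], [0.3, 2.58], [-1.14, 4.28], [0, 2.63], [-3.12, 3.12]. Speed limits (rad/s): [2.57, 2.57, 3.01, 3.14, 3.14, 3.14].

## Interface

Orientations are given as a rotation vector (axis times angle).
In Python, from station import robot, imaging, job gives the robot as it stands.
- The arm moves only by the shell command python3 -m crank 'ROWS' [FORCE]. ROWS is text: rows parted by semicolons, each of 5 numbers parted by spaces: the opening in per cent of the stroke, from 0 (shut) to 100 (fully open), then the shift along the tool's x, y, z in m, then the turn about the tool's z in degrees. In form: fingers x y z roll; .... A call has 1 to 20 rows; each row shifts and turns the commanded pose from where the row before left it, along the tool's axes as they then stand; what a row does not reach is not made up. A row lasts 1/10 s, in which the tool goes at most 50 mm and 8.59 degrees, less where a joint would pass 70% of its speed; a pose out of reach is approached as far as the arm can. A call is refused whole if a number of a shift passes 0.05 or a number of a turn 8.59, either way. A call with a gripper value outside its range is refused whole. The fingers move at their own pace and stop on an object; FORCE is the grip in N (left out, the last holds). Time passes only in rows, so rows that do not move let the fingers close. It gives the time, the measured TCP pose, the force, the opening and the grip force at its end, in the units of the state.
- robot.get_state(): the state, without advancing time (a new reading comes with each control period).
- imaging.grab_frame(name): name is "side" or "top" or "wrist"; returns the picture (384x512x3 uint8, red, green, blue); there is no depth.
- imaging.camera_model(name): a dict with "vertical_fov" (degrees; the focal length in pixels is half the picture's height over the tangent of half this angle, whatever the lens; pixels are square), "cx", "cy" (the principal point, pixels), "world_to_cam" (4x4, takes a point from world to camera coordinates). Camera axes: x right, y down, z forward; pixel columns grow to the right and rows downward; lengths in mm; the calibration is good to about 2 mm. A picture is of the moment at which its call begins: read the wrist's pose just before it. camera_model takes no time and is no camera call; for the wrist camera it gives the pose at the moment of the call.
- job.job_done(): hands the job in; it is judged then, once.
The state is a dict: "clock": time; "joint_positions": joint angles; "dq": joint speeds; "joint_torque": joint torques, N m; "tool_pos": TCP position; "tcp_rot": TCP orientation; "force": force on the tool from outside, world axes, zero at the start; "wrist_torque": the same for the moment, N m; "opening": finger opening in mm; "grasp_force": force on a finger pad.
Only numpy, scipy, OpenCV 4.12 (cv2) and the standard library are available. Lean on these libraries where they do the work, as an engineer would, in place of code of your own. Each camera call takes 0.05 s, during which the arm holds its last target. There are 200 camera calls.

## Working session

There is one attempt and no reset: what is moved stays moved. The work goes in short steps, Python scripts to look and compute and a shell command to move; the robot and the scene stay as the last step left them, time stands still between calls to the robot, and variables do not carry over. Pictures are saved under pics/ and viewed, at most 16 in all, crops included, and the job is handed in when it is done.

```bash
mkdir -p pics
python3 - <<'E'
from station import robot, imaging, job
import cv2
for n in ("top","side"):
    cv2.imwrite(f"pics/{n}0.png",imaging.grab_frame(n)[:,:,::-1]); m=imaging.camera_model(n); print(n,m)
s=robot.get_state(); print(s)
E
```

```text
top {'vertical_fov': 44.83267974403004, 'cx': 263.3804417021638, 'cy': 196.33286528207157, 'world_to_cam': array([[-2.86725922e-02, -9.99588456e-01,  8.95309203e-04,
         2.99663261e+01],
       [-9.92381358e-01,  2.83584729e-02, -1.19895941e-01,
         5.80432644e+02],
       [ 1.19821208e-01, -4.32621558e-03, -9.92786060e-01,
         1.23296601e+03],
       [ 0.00000000e+00,  0.00000000e+00,  0.00000000e+00,
         1.00000000e+00]])}
side {'vertical_fov': 49.01486601228949, 'cx': 255.14137957519546, 'cy': 191.11129342244806, 'world_to_cam': array([[ 9.40883094e-01, -3.38238136e-01, -1.82747577e-02,
        -5.49204019e+02],
       [-2.18784986e-01, -5.65639415e-01, -7.95100737e-01,
         1.63982915e+02],
       [ 2.58596468e-01,  7.52095084e-01, -6.06201989e-01,
         8.22629349e+02],
       [ 0.00000000e+00,  0.00000000e+00,  0.00000000e+00,
         1.00000000e+00]])}
{'clock': 0.1, 'joint_positions': array([-1.36228080e+00,  1.81440508e-01,  1.60785974e+00, -4.48690969e-05,
        1.35379434e+00, -2.06335483e-01]), 'dq': array([-0.00042026, -0.00077633, -0.00354704,  0.00015599, -0.00045876,
       -0.00031377]), 'joint_torque': array([ 2.63834645e-04, -4.34821343e+01, -3.42695153e+01,  7.04474794e-02,
        3.40759463e-02, -3.93389598e-05]), 'tool_pos': array([ 231.64312121, -525.77346092,  237.93831198]), 'tcp_rot': array([-3.07277775e+00, -6.46689197e-01,  7.13533181e-05]), 'force': array([-0.04678982, -0.21910297,  0.61647029]), 'wrist_torque': array([-0.00247551,  0.04604269, -0.00410201]), 'grasp_force': 0.0, 'opening': 88.30041444486288}
```

View pics/top0.png

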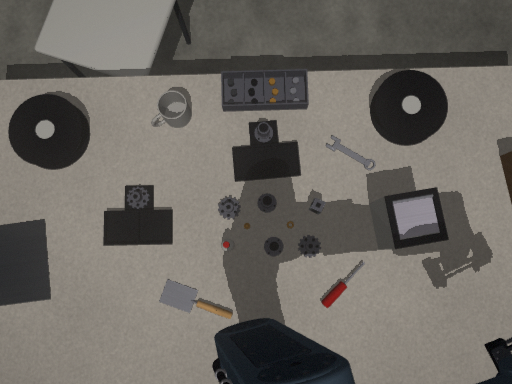

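View pics/side0.png

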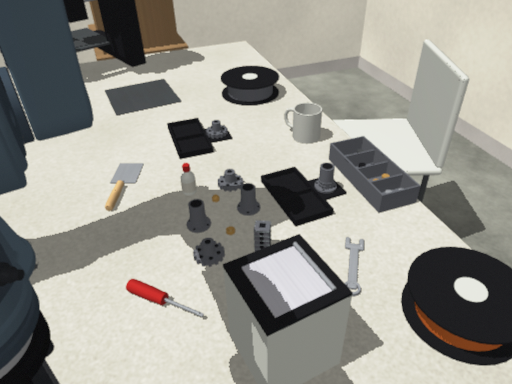

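```bash
cat > h.py <<'E'
import numpy as np, cv2
from station import robot, imaging
def ray(m,uv,z):
    f=192/np.tan(np.radians(m["vertical_fov"])/2); T=np.array(m["world_to_cam"]); R=T[:3,:3]
    c=-R.T@T[:3,3]; d=R.T@np.array([(uv[0]-m["cx"])/f,(uv[1]-m["cy"])/f,1]); return c+d*(z-c[2])/d[2]
def proj(m,p):
    f=192/np.tan(np.radians(m["vertical_fov"])/2); q=np.array(m["world_to_cam"])@np.r_[p,1]
    return np.array([m["cx"]+f*q[0]/q[2],m["cy"]+f*q[1]/q[2]])
def grab(n,fn=None):
    m=imaging.camera_model(n); im=imaging.grab_frame(n)
    if fn: cv2.imwrite(fn,im[:,:,::-1])
    return m,im
E
python3 - <<'E'
from h import *
t=imaging.camera_model("top"); s=imaging.camera_model("side")
for n,uv,z in [("gearL",(229,205),38),("gearR",(310,243),38),("coupF",(267,199),60),("coupN",(274,243),60),("tower",(317,196),65),("glue",(226,245),80),("ctrayC",(266,163),18),("csample",(263,126),65),("gtrayC",(138,227),18),("gsample",(138,194),43),("binTop",(416,217),171)]:
    p=ray(t,uv,z); print(n,p.round(),"side px",proj(s,p).round())
im=cv2.imread("pics/top0.png"); cv2.imwrite("pics/top0c.png",cv2.resize(im[115:265,200:340],None,fx=4,fy=4,interpolation=cv2.INTER_CUBIC))
grab("wrist","pics/w0.png"); print(imaging.camera_model("wrist"))
E
```

```text
gearL [560. 107.  38.] side px [231. 171.]
gearR [ 451. -108.   38.] side px [210. 240.]
coupF [571.   4.  60.] side px [248. 186.]
coupN [453. -11.  60.] side px [199. 202.]
tower [ 574. -129.   65.] side px [272. 221.]
glue [451. 114.  80.] side px [184. 164.]
ctrayC [676.   3.  18.] side px [292. 191.]
csample [769.   9.  65.] side px [328. 165.]
gtrayC [508. 359.  18.] side px [188. 134.]
gsample [596. 353.  43.] side px [218. 122.]
binTop [ 504. -353.  171.] side px [285. 276.]
{'vertical_fov': 66.47152529286505, 'cx': 253.24648893509442, 'cy': 195.8878519461202, 'world_to_cam': array([[ 4.01819890e-01, -9.15716400e-01, -2.06182494e-03,
        -5.73749563e+02],
       [-8.74793065e-01, -3.84526228e-01,  2.94748491e-01,
        -4.01258862e+01],
       [-2.70698853e-01, -1.16632136e-01, -9.55572643e-01,
         3.91365523e+02],
       [ 0.00000000e+00,  0.00000000e+00,  0.00000000e+00,
         1.00000000e+00]])}
```

View pics/top0c.png

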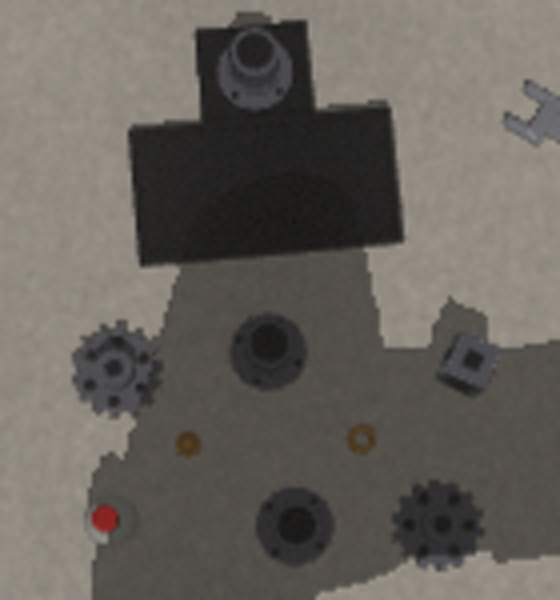

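View pics/w0.png

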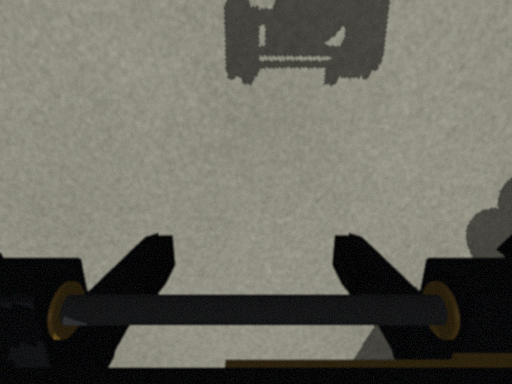

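```bash
python3 -m crank '100 0 0 0 7.95; 100 0 0 0 7.95; 100 0 0 0 7.9; 100 0.018 -0.047 0 0; 100 0.018 -0.047 0 0; 100 0.018 -0.047 0 0; 100 0.018 -0.047 0 0; 100 0.018 -0.047 0 0; 100 0.018 -0.047 0 0; 100 0.018 -0.047 0 0; 100 0.018 -0.047 0 0; 100 0.018 -0.047 0 0; 100 0.018 -0.047 0 0; 100 0.018 -0.047 0 0; 100 0 0 0 0; 100 0 0 0 0; 100 0 0 0 0' 20
python3 - <<'E'
from h import *
m,im=grab("wrist","pics/w1.png"); s=robot.get_state(); print(s["tool_pos"],s["tcp_rot"],s["clock"])
np.save("w1.npy",m,allow_pickle=True)
for p in [(560,107,38),(451,-108,38),(571,4,60),(453,-11,60),(551,-131,65),(451,114,80)]: print(p,proj(m,p).round())
grab("top","pics/top1.png")
E
```

```text
clock: 1.85
tool_pos: [428.5, -13.4, 238.5]
tcp_rot: [3.141, -0.002, -0.001]
force: [0.1, -0.1, 0.6]
opening: 88.1
grasp_force: 0.0
[428.45447866 -13.90940869 238.56955826] [ 3.14135093e+00 -3.99785196e-03 -6.89745260e-04] 1.9
(560, 107, 38) [141.  52.]
(451, -108, 38) [333. 152.]
(571, 4, 60) [236.  35.]
(453, -11, 60) [251. 154.]
(551, -131, 65) [371.  56.]
(451, 114, 80) [132. 159.]
```

View pics/w1.png

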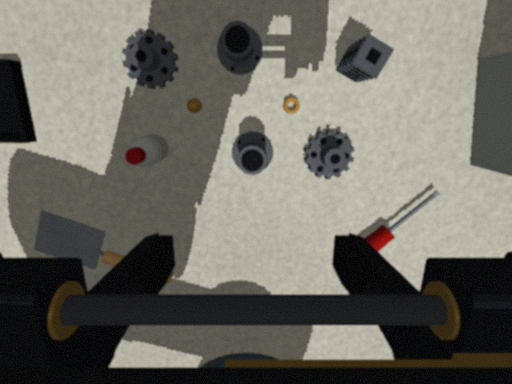

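Run:
```python
from h import *
im=cv2.imread("pics/w1.png"); A=cv2.resize(im[20:95,330:410],None,fx=7,fy=7,interpolation=cv2.INTER_CUBIC)
t=cv2.imread("pics/top1.png"); B=cv2.resize(t[175:260,375:460],(560,525),interpolation=cv2.INTER_CUBIC)[:, :240*1]
cv2.imwrite("pics/w1c.png",A)
m=imaging.camera_model("top")
g=cv2.GaussianBlur(t.max(2),(3,3),0); mask=(g<55).astype(np.uint8)
mask=cv2.morphologyEx(mask,cv2.MORPH_OPEN,np.ones((5,5),np.uint8))
for c in cv2.findContours(mask,cv2.RETR_EXTERNAL,cv2.CHAIN_APPROX_NONE)[0]:
    if cv2.contourArea(c)>700: 
        r=cv2.minAreaRect(c); print(cv2.contourArea(c),cv2.boundingRect(c),[ray(m,p,18)[:2].round().tolist() for p in cv2.boxPoints(r)])
w=imaging.camera_model("wrist")
for n,uv,uvt,z in [("gearL",(147,56),(228.75,207),38),("gearR",(333,157),(310.5,245.7),38),("coupF",(237,37),(267,200.5),60),("coupN",(252,159),(273.7,246),60),("tower",(374,55),(317.7,204.5),65),("glue",(135,155),(226.2,244.7),80)]:
    print(n,ray(w,uv,z)[:2].round(),ray(m,uvt,z)[:2].round())
cv2.imwrite("pics/top1c.png",cv2.resize(t[110:260,95:460],None,fx=2.19,fy=2.19,interpolation=cv2.INTER_CUBIC))
```

```text
784.5 (210, 350, 74, 34) [[176.0, 167.0], [171.0, -27.0], [87.0, -24.0], [92.0, 168.0]]
2632.0 (0, 225, 42, 79) [[525.0, 737.0], [521.0, 624.0], [312.0, 618.0], [315.0, 728.0]]
2264.0 (104, 201, 68, 43) [[583.0, 453.0], [577.0, 268.0], [462.0, 269.0], [467.0, 451.0]]
839.5 (385, 191, 62, 56) [[574.0, -320.0], [597.0, -469.0], [453.0, -484.0], [431.0, -337.0]]
2257.0 (233, 135, 67, 46) [[755.0, 97.0], [764.0, -84.0], [638.0, -88.0], [629.0, 90.0]]
4491.0 (9, 94, 80, 75) [[747.0, 752.0], [931.0, 668.0], [822.0, 465.0], [641.0, 552.0]]
4288.0 (371, 70, 76, 75) [[799.0, -257.0], [977.0, -393.0], [849.0, -551.0], [675.0, -414.0]]
1220.5 (392, 51, 115, 15) [[987.0, -367.0], [984.0, -695.0], [944.0, -692.0], [947.0, -365.0]]
963.0 (160, 0, 32, 63) [[987.0, 311.0], [1180.0, 247.0], [1153.0, 179.0], [961.0, 244.0]]
gearL [556. 101.] [554. 108.]
gearR [ 445. -109.] [ 444. -109.]
coupF [570.   2.] [567.   4.]
coupN [447. -12.] [445. -10.]
tower [ 552. -135.] [ 551. -130.]
glue [456. 110.] [452. 114.]
```

View pics/w1c.png

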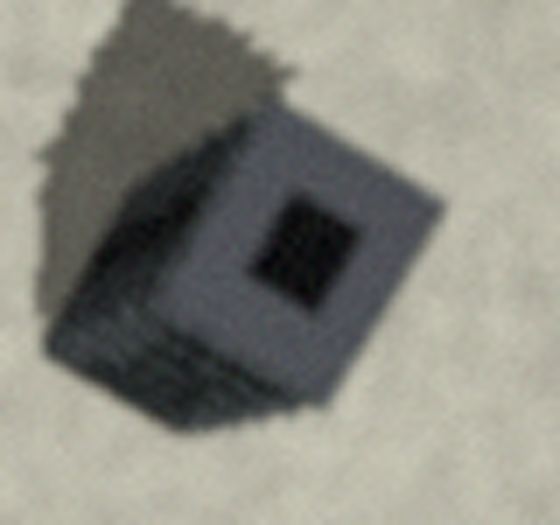

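View pics/top1c.png

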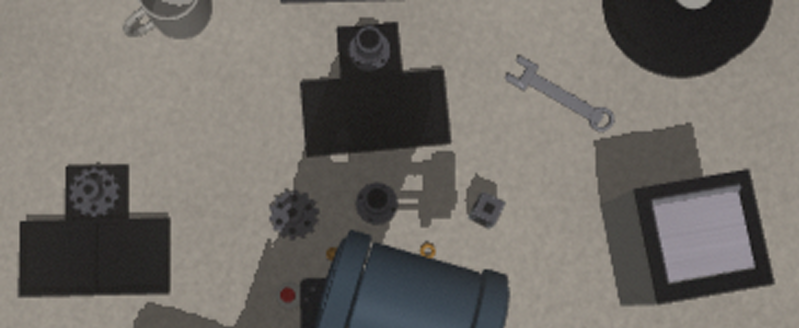

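Run:
```python
from h import *
m=imaging.camera_model("top"); w=imaging.camera_model("wrist")
def q(n,mm,pts,z):
    P=np.array([ray(mm,p,z)[:2] for p in pts]); e=[P[(i+1)%4]-P[i] for i in range(4)]
    print(n,P.mean(0).round(1),"len",[round(np.hypot(*v)) for v in e],"ang",[round(np.degrees(np.arctan2(v[1],v[0])),1) for v in e])
q("tower",w,[(368.6,35),(393.3,49.6),(376.4,77.4),(352,63)],65)
c=lambda L:[(u/2.19+95,v/2.19+110) for u,v in L]
q("gtray",m,c([(20,221),(168,216),(170,293),(20,296)]),18)
q("ctray",m,c([(302,82),(443,68),(450,142),(309,156)]),18)
q("bin",m,c([(636,189),(747,170),(773,284),(657,303)]),171)
q("open",m,c([(653,197),(739,183),(757,270),(670,284)]),171)
```

```text
tower [ 550.6 -133.2] len [29, 29, 29, 29] ang [np.float64(-116.8), np.float64(151.9), np.float64(62.5), np.float64(-28.9)]
gtray [508.2 358.4] len [186, 96, 187, 94] ang [np.float64(-89.7), np.float64(-178.8), np.float64(89.5), np.float64(0.7)]
ctray [681.8   1.2] len [181, 96, 180, 96] ang [np.float64(-85.8), np.float64(-176.9), np.float64(94.1), np.float64(4.1)]
bin [ 501.8 -353.5] len [126, 128, 130, 127] ang [np.float64(-81.9), np.float64(-171.4), np.float64(97.6), np.float64(7.0)]
open [ 504.9 -355.4] len [97, 98, 97, 97] ang [np.float64(-82.4), np.float64(-172.5), np.float64(97.4), np.float64(7.5)]
```

```bash
python3 -m crank '60 0.0175 -0.0024 0.03 0; 60 0 0 0.04 0; 60 0 0 0.05 0; 60 0 0 0.05 0; 60 0 0 0.025 0; 60 0 0 0.016 0; 60 0 0 0 0; 60 0 0 0 0' 15
python3 - <<'E'
from h import *
grab("wrist","pics/w2.png"); s=robot.get_state(); print(s["tool_pos"],s["force"],s["opening"])
E
```

```text
clock: 2.75
tool_pos: [446.4, -11.5, 28.0]
tcp_rot: [3.142, -0.005, -0.0]
force: [-0.4, -0.1, 0.1]
opening: 52.7
grasp_force: 0.0
[447.01269873 -11.47964581  28.6522511 ] [0.09814252 0.27841216 0.03258922] 52.662291711754975
```

View pics/w2.png

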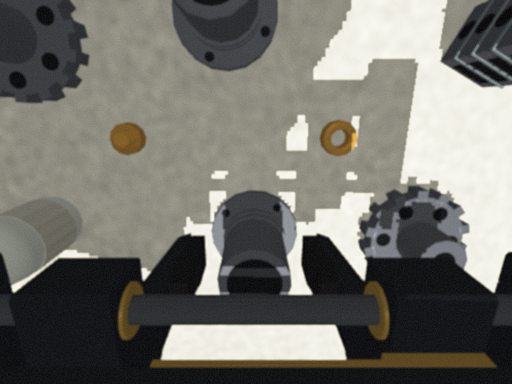

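The barrel (col 255, rows 230–295) stands centred between the finger tips (cols 190 and 315). Grip, lift, and carry over the coupling tray.

```bash
python3 -m crank '10 0 0 0 0; 10 0 0 0 0; 10 0 0 0 0; 10 0 0 0 0; 10 0 0 0 0; 10 0 0 0 0;10 0 0 -0.03 0; 10 0 0 -0.04 0; 10 0 0 -0.04 0; 10 0.02 0 -0.01 0; 10 0.04 0.008 0 0; 10 0.04 0.008 0 0; 10 0.04 0.008 0 0; 10 0.04 0.0085 0 0; 10 0.04 0 0 0; 10 0.0185 0 0 0; 10 0 0 0 0; 10 0 0 0 0' 15
```

```text
clock: 4.6
tool_pos: [683.9, -42.6, 146.9]
tcp_rot: [-3.141, 0.0, 0.003]
force: [-0.1, -0.4, -0.5]
opening: 33.4
grasp_force: 15.0
```

```bash
python3 -m crank '10 0.001 0.001 0.04 0; 10 0 0 0.04 0; 10 0 0 0.02 0; 10 0 0 0.01 0; 10 0 0 0.003 0; 10 0 0 0 0; 10 0 0 0 0' 15
```

```text
clock: 5.3
tool_pos: [686.9, -44.3, 36.7]
tcp_rot: [3.141, -0.001, 0.005]
force: [-0.3, -0.2, -0.3]
opening: 33.1
grasp_force: 15.0
```

```bash
python3 -m crank '10 0 0 0.003 0; 10 0 0 0 0; 60 0 0 0 0; 60 0 0 0 0; 60 0 0 0 0; 60 0 0 -0.03 0; 60 0 0 -0.04 0; 60 0 0 -0.04 0; 60 -0.04 -0.016 0 0; 60 -0.04 -0.016 0 0; 60 -0.0375 -0.016 0 0; 60 0 0 0 0; 60 0 0 0 0; 60 0 0 0 0'
python3 - <<'E'
from h import *
m,im=grab("wrist","pics/w3.png"); s=robot.get_state(); print(s["tool_pos"],s["force"]); print(proj(m,(568.5,3,60)), proj(m,(685,-44,65)))
E
```

```text
clock: 6.7
tool_pos: [569.7, 3.5, 142.4]
tcp_rot: [3.141, -0.001, 0.003]
force: [0.4, 0.3, 0.1]
opening: 52.7
grasp_force: 0.0
[569.78926731   3.44576487 142.25097723] [ 0.05098584 -0.28297463  0.12897333]
[254.2662271  203.72331019] [322.07282816  46.16642632]
```

View pics/w3.png

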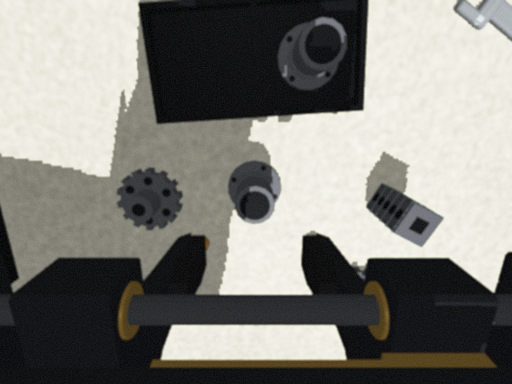

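```bash
python3 -m crank '60 -0.001 0.001 0.04 0; 60 0 0 0.04 0; 60 0 0 0.025 0; 60 0 0 0.009 0; 60 0 0 0 0; 10 0 0 0 0; 10 0 0 0 0; 10 0 0 0 0; 10 0 0 0 0; 10 0 0 0 0;10 0 0 -0.03 0; 10 0 0 -0.04 0; 10 0 0 -0.04 0; 10 0.02 -0.007 -0.01 0; 10 0.04 -0.016 0 0; 10 0.04 -0.016 0 0; 10 0.01 -0.005 0 0; 10 0 0 0 0; 10 0 0 0 0' 15
python3 -c "
from h import *
m,im=grab('wrist'); print(robot.get_state()['tool_pos'])"
```

```text
clock: 8.65
tool_pos: [676.4, 47.1, 147.2]
tcp_rot: [3.142, -0.0, -0.002]
force: [-0.7, -0.1, -0.0]
opening: 33.4
grasp_force: 15.0
[676.18299343  46.7928541  147.31422243]
```

```bash
python3 -m crank '10 0.002 0 0.04 0; 10 0 0 0.04 0; 10 0 0 0.02 0; 10 0 0 0.01 0; 10 0 0 0.004 0; 10 0 0 0 0; 10 0 0 0 0; 60 0 0 0 0; 60 0 0 0 0; 60 0 0 0 0; 60 0 0 -0.03 0; 60 0 0 -0.04 0; 60 0 0 -0.04 0; 60 -0.04 -0.02 0 0; 60 -0.04 -0.02 0 0; 60 -0.044 -0.018 0 0; 60 0 0 0 0; 60 0 0 0 0; 60 0 0 0 0'
python3 - <<'E'
from h import *
m,im=grab("wrist","pics/w4.png"); s=robot.get_state(); print(s["tool_pos"],s["force"]); print(proj(m,(555,104,38)))
E
```

```text
clock: 10.6
tool_pos: [557.0, 104.7, 144.6]
tcp_rot: [3.141, -0.001, 0.004]
force: [0.3, 0.5, -0.6]
opening: 52.8
grasp_force: 0.0
[557.08382897 104.55359748 144.44062236] [0.07335343 0.36267073 0.47033451]
[254.43469353 196.0151994 ]
```

View pics/w4.png

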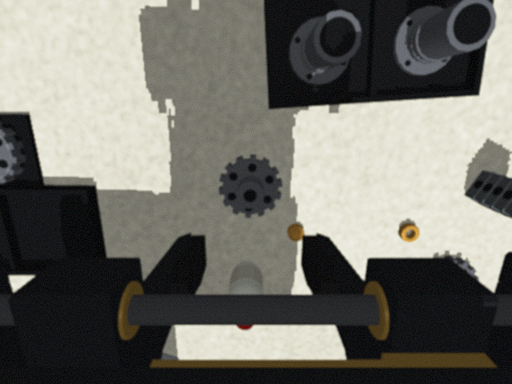

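```bash
python3 -m crank '55 -0.001 -0.0027 0.04 0; 55 0 0 0.04 0; 55 0 0 0.03 0; 55 0 0 0.014 0; 55 0 0 0.004 0; 55 0 0 0 0; 10 0 0 0 0; 10 0 0 0 0; 10 0 0 0 0; 10 0 0 0 0; 10 0 0 0 0; 10 0 0 0 0' 15
```

```text
clock: 11.85
tool_pos: [555.3, 107.8, 16.9]
tcp_rot: [3.142, -0.001, 0.003]
force: [-0.9, 0.1, 6.5]
opening: 25.5
grasp_force: 15.0
```

```bash
python3 -m crank '10 0 0 -0.02 0; 10 0 0 -0.04 0; 10 0 0 -0.04 0; 10 -0.006 -0.03 0 0; 10 -0.006 -0.038 0 0; 10 -0.006 -0.038 0 0; 10 -0.006 -0.038 0 0; 10 -0.006 -0.038 0 0; 10 -0.006 -0.038 0 0; 10 -0.006 -0.038 0 0; 10 -0.006 -0.038 0 0; 10 0 0 0 0; 10 0 0 0 0; 10 0 0 0 0'
python3 -c "
from h import *
m,im=grab('wrist'); print(robot.get_state()['tool_pos'])"
```

```text
clock: 13.25
tool_pos: [506.5, 402.8, 115.5]
tcp_rot: [3.141, -0.002, -0.001]
force: [-0.9, -0.1, -0.2]
opening: 25.4
grasp_force: 15.0
[506.7088206  402.57871527 115.53956803]
```

```bash
python3 -m crank '10 0.001 0 0.04 0; 10 0 0 0.03 0; 10 0 0 0.015 0; 10 0 0 0.008 0; 10 0 0 0 0; 10 0 0 0 0'
python3 -m crank '10 0 0 0.001 0; 10 0 0 0 0; 50 0 0 0 0; 50 0 0 0 0; 50 0 0 0 0; 50 0 0 -0.03 0; 50 0 0 -0.04 0; 50 0 0 -0.05 0; 50 0 0 -0.02 0; 50 0 0.02 0 0;50 0 0.04 0 0;50 0 0.02 0 0; 50 0 0 0 0; 50 0 0 0 0;50 0 0 0 0'
python3 - <<'E'
from h import *
m,im=grab("wrist","pics/w5.png"); print(robot.get_state()["tool_pos"]); print(proj(m,(508,403,43)))
E
```

```text
clock: 13.9
tool_pos: [508.6, 403.9, 23.9]
tcp_rot: [-3.141, 0.002, -0.003]
force: [0.3, 0.0, -0.9]
opening: 25.6
grasp_force: 15.0
clock: 15.4
tool_pos: [507.5, 324.7, 161.8]
tcp_rot: [-3.141, 0.0, -0.0]
force: [0.3, 0.3, 0.1]
opening: 44.3
grasp_force: 0.0
[507.44394027 324.78925238 161.74683197]
[170.60436332 189.5698576 ]
```

View pics/w5.png

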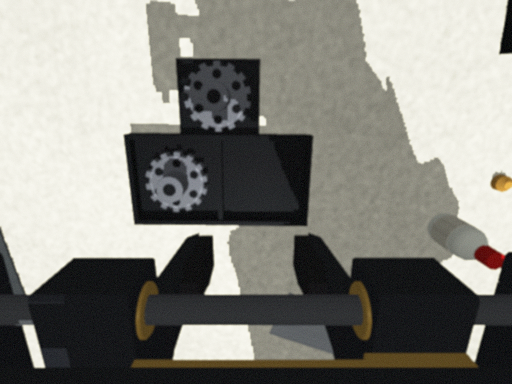

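```bash
python3 -m crank '50 -0.006 0.034 0 0; 50 -0.006 0.04 0 0; 50 -0.006 0.04 0 0; 50 -0.006 0.04 0 0; 50 -0.006 0.04 0 0; 50 -0.006 0.04 0 0; 50 -0.006 0.04 0 0; 50 -0.006 0.04 0 0; 50 -0.006 0.04 0 0; 50 -0.006 0.04 0 0; 50 -0.003 0.04 0 0; 55 0 0 0.02 0; 55 0 0 0 0; 55 0 0 0 0;55 0 0 0 0'
python3 - <<'E'
from h import *
m,im=grab("wrist","pics/w6.png"); print(robot.get_state()["tool_pos"]); print(proj(m,(444.5,-109,38)))
E
```

```text
clock: 16.95
tool_pos: [444.7, -109.3, 142.3]
tcp_rot: [3.141, 0.002, 0.001]
force: [0.6, 0.1, -0.0]
opening: 48.7
grasp_force: 0.0
[ 444.8233506  -109.35057332  142.39044625]
[253.29398412 194.729459  ]
```

View pics/w6.png

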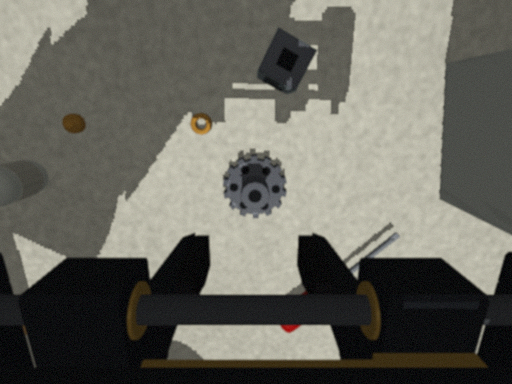

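```bash
python3 -m crank '55 0 0.001 0.04 0; 55 0 0 0.04 0; 55 0 0 0.03 0; 55 0 0 0.012 0; 55 0 0 0.004 0; 55 0 0 0 0; 10 0 0 0 0; 10 0 0 0 0; 10 0 0 0 0; 10 0 0 0 0; 10 0 0 0 0; 10 0 0 0 0; 10 0 0 -0.025 0; 10 0 0 -0.05 0; 10 0 0 -0.05 0; 10 0 0 0 0' 15
python3 -m crank '10 0.003 -0.032 0 0; 10 0.006 -0.039 0 0; 10 0.006 -0.039 0 0; 10 0.006 -0.039 0 0; 10 0.006 -0.039 0 0; 10 0.006 -0.039 0 0; 10 0.006 -0.039 0 0; 10 0.006 -0.039 0 0; 10 0.006 -0.039 0 0; 10 0.006 -0.039 0 0; 10 0.006 -0.039 0 0; 10 0 0 0 0; 10 0 0 0 0; 10 0 0 0 0'
```

```text
clock: 18.6
tool_pos: [448.4, -113.4, 147.6]
tcp_rot: [3.135, -0.001, 0.018]
force: [0.4, -0.5, 0.8]
opening: 25.2
grasp_force: 15.0
clock: 20.0
tool_pos: [506.9, 309.9, 139.9]
tcp_rot: [3.141, -0.002, -0.002]
force: [0.2, -0.7, -0.8]
opening: 25.1
grasp_force: 15.0
```

```bash
python3 -m crank '10 0.001 -0.003 0.04 0; 10 0 0 0.04 0; 10 0 0 0.025 0; 10 0 0 0.008 0; 10 0 0 0.004 0; 10 0 0 0 0; 10 0 0 0 0'
python3 -m crank '10 0 0 0.001 0; 10 0 0 0 0; 50 0 0 0 0; 50 0 0 0 0; 50 0 0 0 0; 50 0 0 -0.03 0; 50 0 0 -0.04 0; 50 0 0 -0.05 0; 50 0 0.02 -0.02 0;50 0 0.04 0 4;50 0 0.04 0 8;50 0 0.04 0 8;  50 0 0 0 8; 50 0 0 0 0;50 0 0 0 0;50 0 0 0 0'
python3 - <<'E'
from h import *
m,im=grab("wrist","pics/w7.png"); s=robot.get_state();print(s["tool_pos"],s["tcp_rot"])
E
python3 -c "
from h import *
grab('top','pics/top2.png')"
```

```text
clock: 20.7
tool_pos: [509.8, 314.0, 25.5]
tcp_rot: [-3.141, 0.002, -0.004]
force: [-0.4, 0.2, -0.6]
opening: 25.5
grasp_force: 15.0
clock: 22.3
tool_pos: [497.3, 175.5, 162.7]
tcp_rot: [-3.049, 0.755, -0.0]
force: [0.2, 0.9, -0.5]
opening: 43.9
grasp_force: 0.0
[497.27115099 175.49087568 162.66198081] [-3.04925346e+00  7.55834292e-01  9.73243469e-05]
```

View pics/top2.png

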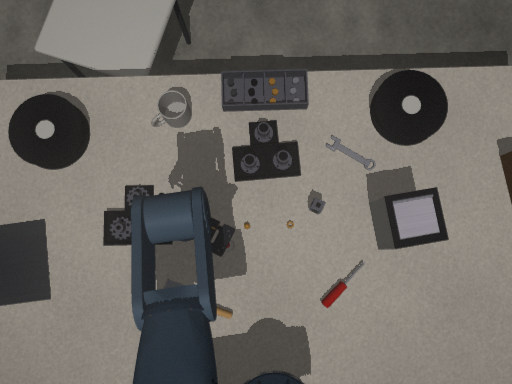

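```bash
python3 -m crank '50 0.027 0.036 0 0; 50 0.027 0.036 0 0; 50 0.027 0.036 0 0; 50 0.027 0.035 0 0; 50 0.027 0.035 0 0; 50 0.028 0.035 0 0; 50 0.028 0.035 0 0; 60 0 0 0 0; 60 0 0 0 0;60 0 0 0 0'
python3 - <<'E'
from h import *
m,im=grab("wrist","pics/w8.png"); s=robot.get_state();print(s["tool_pos"],s["tcp_rot"],proj(m,(550.6,-133,65)))
E
```

```text
clock: 23.4
tool_pos: [549.0, -132.6, 162.3]
tcp_rot: [-3.048, 0.758, 0.002]
force: [-0.3, 0.4, 0.1]
opening: 53.0
grasp_force: 0.0
[ 549.06542195 -132.26984971  162.41869051] [-3.04842488e+00  7.57524994e-01  1.35464934e-03] [253.11386986 194.77013931]
```

View pics/w8.png

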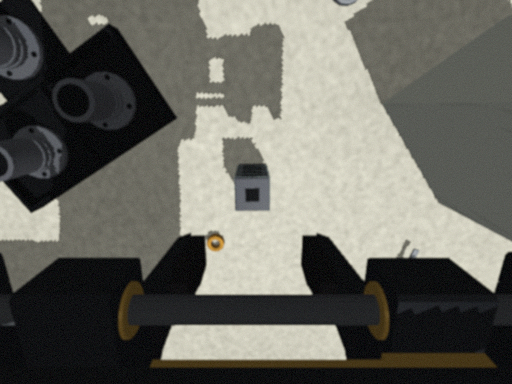

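```bash
python3 -m crank '60 0.0017 0 0.045 0; 60 0 0 0.045 0; 60 0 0 0.03 0; 60 0 0 0.009 0; 60 0 0 0 0; 10 0 0 0 0; 10 0 0 0 0; 10 0 0 0 0; 10 0 0 0 0; 10 0 0 0 0; 10 0 0 0 0; 10 0 0 -0.025 0; 10 0 0 -0.05 0; 10 0 0 -0.05 0; 10 0 0 -0.05 0; 10 0 0 -0.04 0; 10 0 0 0 0; 10 0 0 0 0' 15
python3 -m crank '10 0 0 0 -8; 10 0 0 0 -8; 10 0 0 0 -8; 10 0 0 0 -8; 10 0 0 0 -3.5; 10 0 0 0 0; 10 0 0 0 0'
```

```text
clock: 25.25
tool_pos: [551.1, -134.9, 249.8]
tcp_rot: [3.048, -0.761, 0.004]
force: [-0.1, 0.5, -1.2]
opening: 30.5
grasp_force: 14.8
clock: 25.95
tool_pos: [549.9, -134.4, 246.9]
tcp_rot: [-3.134, -0.201, 0.004]
force: [0.2, 0.5, -0.7]
opening: 30.2
grasp_force: 14.8
```

```bash
python3 -m crank '10 -0.0125 0.032 0 0; 10 -0.0125 0.036 0 0; 10 -0.0125 0.036 0 0; 10 -0.0125 0.036 0 0; 10 -0.0125 0.036 0 0; 10 -0.0125 0.036 0 0; 10 0 0 0 0; 10 0 0 0 0; 10 0 0 0 0'
python3 - <<'E'
from h import *
m,im=grab("wrist"); s=robot.get_state();print(s["tool_pos"],s["tcp_rot"])
m2,t=grab("side")
A=im[:, :, ::-1]; B=cv2.resize(t[200:384,170:400],None,fx=1.7,fy=1.7)[:,:,::-1]; B=cv2.copyMakeBorder(B[:384],0,max(0,384-B.shape[0]),0,0,cv2.BORDER_CONSTANT)
o=np.hstack([A,B])
cv2.imwrite("pics/w9.png",cv2.resize(o,None,fx=790/o.shape[1],fy=790/o.shape[1]))
E
```

```text
clock: 26.85
tool_pos: [504.0, -353.5, 248.1]
tcp_rot: [-3.134, -0.204, 0.001]
force: [0.8, 0.0, -0.5]
opening: 30.4
grasp_force: 14.8
[ 504.23094453 -353.2550273   248.3426399 ] [-3.13391930e+00 -2.05658658e-01  5.84334339e-04]
```

View pics/w9.png

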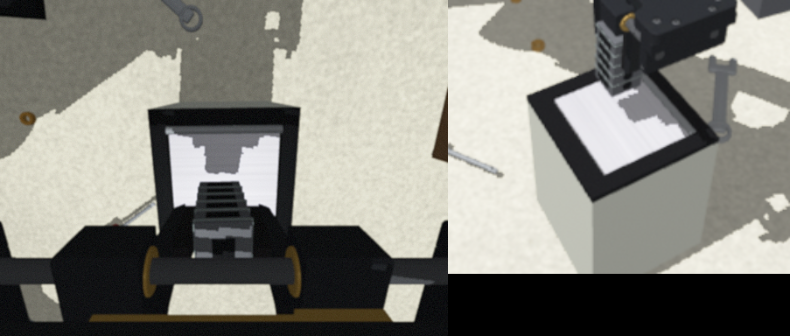

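```bash
python3 -m crank '10 -0.008 0 0.02 0; 10 0 0 0.02 0; 10 0 0 0.015 0; 10 0 0 0.015 0; 10 0 0 0.015 0; 10 0 0 0.015 0; 10 0 0 0.015 0; 10 0 0 0.01 0; 10 0 0 0 0; 10 0 0 0 0'
```

```text
clock: 27.95
tool_pos: [496.1, -355.8, 123.7]
tcp_rot: [-3.135, -0.204, 0.0]
force: [0.2, -0.9, -0.7]
opening: 29.9
grasp_force: 14.8
```

```bash
python3 -m crank '50 0 0 0 0; 50 0 0 0 0; 50 0 0 0 0; 50 0 0 0 0; 50 0 0 0 0; 50 0 0 -0.02 0; 50 0 0 -0.03 0; 50 0 0 -0.04 0; 50 0 0 -0.05 0; 50 0 0 -0.05 0; 50 -0.02 0 -0.03 0; 50 -0.03 0 0 0; 50 -0.04 0 0 0; 50 -0.04 0 0 0; 50 0 0 0 0; 50 0 0 0 0; 50 0 0 0 0; 50 0 0 0 0; 50 0 0 0 0'
python3 - <<'E'
from h import *
m,im=grab("top"); m2,t=grab("side"); s=robot.get_state();print(s["tool_pos"],s["opening"],s["force"])
A=cv2.resize(im[100:270,90:460],None,fx=2.1,fy=2.1); B=cv2.resize(t[100:384,110:410],None,fx=0.8,fy=0.8)
B=cv2.copyMakeBorder(B,0,0,0,A.shape[1]-B.shape[1],cv2.BORDER_CONSTANT)
cv2.imwrite("pics/fin.png",np.vstack([A,B])[:,:,::-1])
E
```

```text
clock: 29.85
tool_pos: [368.0, -372.3, 343.5]
tcp_rot: [-3.134, -0.207, 0.0]
force: [-0.1, 0.7, -1.2]
opening: 44.2
grasp_force: 0.0
[ 367.71673002 -372.30315803  343.44628475] 44.16572433955961 [-0.80896441 -0.02433516  0.05978165]
```

View pics/fin.png

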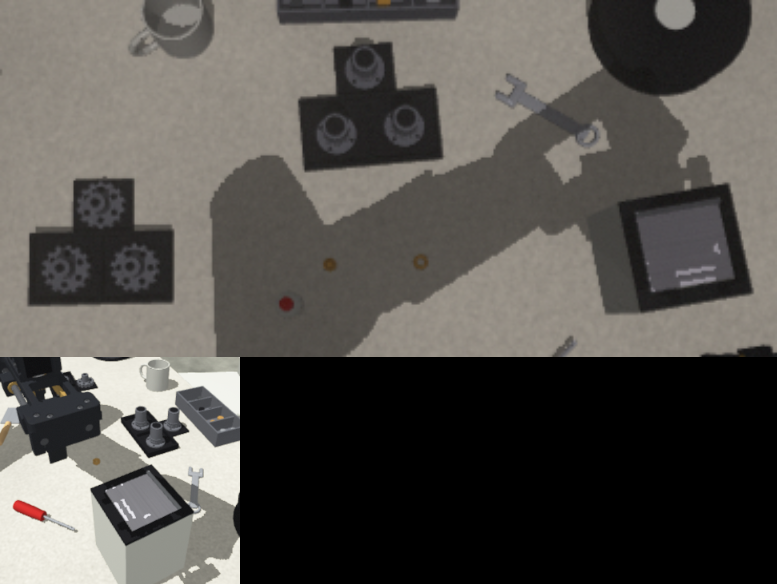

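The picture shows the gears and couplings in their bays: gears at (65,268) and (135,268), couplings at (336,131) and (404,126). The flap is shut with the tower gone, and the glue bottle stands where it was at (287,303).

```bash
python3 -c "
from station import job
print(job.job_done())"
```

```text
the job is handed in; nothing more can be done
None
```

The job is handed in, though no verdict came back: both gears and both couplings stand upright in their own bays, the tower went through the flap into the bin (now shut again), and the glue bottle looks untouched.

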